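# Power up and start the board tester

## Task

Start a test run of the board plugged into the tester: switch on the supply standing in its dock by pressing down the raised half of its mains rocker, then press the tester's long bar key to select the test, let it come up, and press the large round key to start it. Press each lightly with a fingertip, in that order, and leave the supply on and both keys up. Do not press the two small square keys, touch the board or its heat sinks, lift anything, or shift the supply, the tester or the other things on the bench.

Things in the scene. Friction and masses are not known exactly. Their poses are not given: they have to be found in the camera images.
- psu: Supply standing on end in a black dock (160 x 100 x 15 mm): steel case 150 (x) x 86 (y) mm, upper face level, 155 mm above the bench; loose, about 2 kg. Origin: centre of the dock's underside; z up, x towards the end of the upper face with the black mains rocker (pivot at x = +48, y = 0, z = +161 mm). A round fan grille, 74 mm across, fills the other end (centre x = -28 mm).
- rocker_on (a point): Where to press: centre of the rocker's raised half (the one nearer the grille), 11 mm from the pivot, on its face; moves with it. Rocker 32 mm long (along the supply's x), 22.5 wide, in a frame 40 x 30 mm, 2.5 high. Halves form a shallow V: off, this half slopes up from 161 to 166 mm above the bench at its end, the other is level at 161; on, this half is level at 161 and the other raised.
- psu_rocker (a joint): Angle of the mains rocker (rad): 0 = off (half nearer the grille raised), 0.32 = fully on; it counts as on from 0.2. It turns stiffly, about 3 N at the fingertip, and stays where it is left. Pressed on, the whole rocker gives a further 3 mm on a spring mount, under 6 to 12 N.
- tester: Board tester: grey box 150 (x) x 240 (y) x 55 mm, white face with a display framed in black and a row of four grey keys at x = -40 mm: long bar (y = +78), two small square (+24, -18), large round (-76 mm). Key tops 63 mm above the bench, 8 mm over the face. Loose, 1.5 to 2.1 kg. Origin: centre of the box's underside; x from the keys towards the display and the plugged-in board, y left, z up.
- key_bar_top (a point): Centre of the top of the long bar key (select), 16 mm along the tester's x by 42 mm along its y, dark grey plastic. Moves with the key.
- key_round_top (a point): Centre of the top of the large round key (start), 26 mm across, dark grey plastic. Moves with the key.
- key_bar (a joint): How far the bar key is pressed (m): 0 = up, 0.006 = fully down; it counts as pressed from 0.0025. Spring return: 1.5 N to start, 4.2 N at 0.0025, 8 N fully down.
- key_round (a joint): How far the round key is pressed (m): 0 = up, 0.006 = fully down; it counts as pressed from 0.0025. Spring return: 1.5 N to start, 4.2 N at 0.0025, 8 N fully down.
- key_left_top (a point): Centre of the top of the left small square key, 14 x 14 mm; not to be pressed.
- key_right_top (a point): Centre of the top of the right small square key, 14 x 14 mm; not to be pressed.
- key_left (a joint): How far the left square key is pressed (m), 0 = up, 0.006 = fully down; not to be pressed.
- key_right (a joint): How far the right square key is pressed (m), 0 = up, 0.006 = fully down; not to be pressed.
- board: Board under test: green, 140 (x) x 220 (y) mm, with three rows of black heat sinks, plugged into the tester's far side, lying level; part of the tester. Origin: underside, middle of the plugged-in edge, 85 mm along the tester's x, 31 mm above the bench; x away from the tester. Heat sinks reach 51 mm above the bench. Not to be touched.
- sink_a: Spare black finned heat sink, 30 x 26 x 22 mm, standing on the tester's face to the right of the display; loose. Origin: centre of its underside.
- sink_b: Spare black finned heat sink, 30 x 26 x 22 mm, on the bench; loose. Origin: centre of its underside.
- screwdriver: Black screwdriver about 180 mm long, lying; loose. Origin: underside, near its middle.
- spool: Metal solder spool, 60 mm across, 46 mm tall; loose. Origin: centre of its underside.
- flux_jar: White jar with a black cap, 48 mm across, 40 mm tall; loose. Origin: centre of its underside.
- meter: Red hand multimeter lying on its back, 150 x 76 x 40 mm; loose. Origin: centre of its underside.
- mouse: Black computer mouse, 100 x 58 x 34 mm; loose. Origin: centre of its underside.
Not all that is in view belongs to the job. Leave any green look-alike of the psu alone.

How it is judged (in metres and radians):
On the way, in this order (a step that is already met when the one before it is completed fails the run):
1. the supply is switched on at its rocker (value of joint psu_rocker above 0.2 rad), for 0.1 s.
2. the long bar key is pressed down (value of joint key_bar above 0.0025 m), for 0.02 s.
3. the bar key is let up and the round key pressed down (value of joint key_round above 0.0025 m and value of joint key_bar below 0.0015 m), for 0.02 s.
At the end, for the whole second after the job is handed in: The supply's rocker is on (0.2 rad or more), both keys are up again (within 1.5 mm), and the supply and the tester stand upright and at rest within 20 mm of where they stood (value of joint psu_rocker above 0.2 rad and value of joint each of key_bar, key_round below 0.0015 m and distance of each of psu, tester from where it was at the start of the episode below 0.02 m and angle between each of psu, tester's own z axis and vertical below 0.1 rad and linear speed of each of psu, tester below 0.02 m/s); the robot touches nothing.
It fails at once if a tester key is pressed while the supply is off, or a small square key is pressed at all ((value of joint psu_rocker below 0.2 rad and value of joint any of key_bar, key_round above 0.0025 m) or value of joint any of key_left, key_right above 0.0025 m).
It fails at once if the robot pushes on the supply or the tester with more than 30 N (contact force between any of the arm, the fingers and psu above 30 N or contact force between any of the arm, the fingers and tester above 30 N).
It fails at once if the robot touches the board or its heat sinks (contact force between any of the arm, the fingers and board above 0.5 N).
It fails at once if the supply or the tester is lifted or shoved about (height (world z) of any of psu, tester above 0.01 m or distance of any of psu, tester from where it was at the start of the episode above 0.03 m).
It fails at once if another thing on the bench is displaced by more than 25 mm (distance of any of sink_a, sink_b, screwdriver, spool, flux_jar, meter, mouse from where it was at the start of the episode above 0.025 m).
It also fails if it takes over 51 s, if anything falls off the work surface, if the arm or the gripper's body presses on something with over 40 N, if the wrist force passes 120 N, or if a joint passes its speed limit or range.

## Robot

A 6-joint arm with a two-finger parallel gripper is mounted at the origin on the work surface. World frame = base frame: x ahead of the robot, y to its left, z up, the work surface at z = 0. Lengths are in mm, angles in degrees, forces in N, time in s.
With the tool pointing down it reaches from about 275 to 725 mm from the base axis. Payload 15.9 kg.
Tool frame: the origin (TCP) lies on the centre line of the jaws, within the pads' length; the fingertips stand 22 mm ahead of it and the grasp point (between the pads) lies 3 mm ahead of it (env.tcp_to_tips is the distance from the TCP to the fingertips, in mm); z points along the fingers, y is the direction in which the jaws open and shut (so a half turn about z gives the same grasp; the last joint's range is limited). The gripper opens to 85 mm and grips with 20 to 120 N. Pads are 22 mm wide; open, the fingers measure 114 mm over their backs; the gripper's body (76 mm by 85 mm) begins 54 mm behind the grasp point. The pads swing forward as they close: fully open they stand 13 mm farther back than shut.
Start: joints at [-73.339, 12.198, -1.971, 75.831, 0, 90], TCP at [143.353, -478.994, 253.306] pointing down, gripper open.
Joint ranges: [-170.91, 170.91], [-42.67, 98.43], [-65.05, 77.54], [-120.47, 116.71], [-90, 82.35], [-180, 180]. Speed limits (degrees/s): [108.29, 108.29, 136.94, 147.25, 180, 180].

## Interface

Orientations are given as a 3x3 rotation matrix whose columns are the frame's x, y, z axes.
In Python, from rig import env, read_camera, recognise gives the robot as it stands.
- The arm moves only by the tool jog_arm, never from a script. Its argument "commands" is a list of rows, each a list of 5 numbers: the closure, from 0 (fully open) to 1 (shut), then the shift along the tool's x, y, z in mm, then the turn about the tool's z in degrees. A call has 1 to 5 rows; each row shifts and turns the commanded pose from where the row before left it, along the tool's axes as they then stand; what a row does not reach is not made up. A row lasts 1/8 s, in which the tool goes at most 62.5 mm and 10.7 degrees, less where a joint would pass 70% of its speed; a pose out of reach is approached as far as the arm can. A call with a gripper value outside its range is refused whole. The fingers move at their own pace and stop on an object; "squeeze" is the grip in N (left out, the last holds). Time passes only in rows, so rows that do not move let the fingers close. It gives the time, the measured TCP pose, the force and the opening at its end, in the units of the state.
- env.get_state(): the state, without advancing time (a new reading comes with each control period).
- read_camera(name): name is "scene" or "top" or "wrist"; returns a dict with "pixels" (480x640x3 uint8, red, green, blue), "camera_matrix" (3x3 intrinsics, pixels), "eye" and "attitude" of the camera in the world; the wrist camera has in their place "T_tool_cam" (4x4, takes a point from camera to tool coordinates, whose origin is the TCP and whose axes are the flange's). Camera axes: x right, y down, z forward; pixel columns grow to the right and rows downward; lengths in mm; the calibration is good to about 2 mm. A picture is of the moment at which its call begins: read the wrist's pose just before it. There is no depth.
- env.finish_job(): hands the job in, once; it reports no verdict.
Trained networks look in a picture, given as the dict that the camera call returned (one of the last four; its "shot" number tells which), for a name from the list of things; names that differ only in an ending like _2 or _b are one class to them, and where a whole thing is asked for, a point or a joint stands for the part that bears it (a point fixed in the world has none). Each returns a list of dicts, best first, with "conf" (0 to 1); they miss things now and then, are a little off and sometimes report something else, mostly with a low value. They report only what shows in the picture. A call takes as long as a camera call. They do not tell look-alikes from the thing itself.
- recognise(picture, label): "box" ([left, top, right, bottom] in pixels, round what is visible of it).
The state is a dict: "time_s": time; "qpos": joint angles; "joint_vel": joint speeds; "effort": joint torques, N m; "tcp_pos": TCP position; "eef_rot": TCP orientation; "contact_force": force on the tool from outside, world axes, zero at the start; "torque": the same for the moment, N m; "opening": finger opening in mm.
Only numpy, scipy, OpenCV 4.12 (cv2) and the standard library are available. Lean on these libraries where they do the work, as an engineer would, in place of code of your own. Each camera call takes 0.05 s, during which the arm holds its last target. There are 200 camera calls.

## Working session

There is one attempt and no reset: what is moved stays moved. The work goes in short steps, Python scripts to look and compute and a tool call to move; the robot and the scene stay as the last step left them, time stands still between calls to the robot, and variables do not carry over. Pictures are saved under pics/ and viewed, about 8 in all and at most 12, crops included, and the job is handed in when it is done.

Besides the shell and the picture viewer there is one more tool, called after ">>>" by a JSON object that holds its "api" and its "payload", one argument or row to a line. jog_arm: Moves the arm, as the interface text tells. Its arguments: {"type":"object","properties":{"commands":{"type":"array"},"squeeze":{"type":"number"}},"required":["commands"]}

```bash
ls; mkdir -p pics
cat > h.py <<'E'
import numpy as np, cv2
from rig import env, read_camera, recognise
def save(p,n): cv2.imwrite('pics/'+n,cv2.cvtColor(p['pixels'],cv2.COLOR_RGB2BGR))
E
python3 - <<'E'
from h import *
s=env.get_state(); print(s['time_s'],s['tcp_pos'],s['eef_rot'],s['opening'],env.tcp_to_tips)
for c in ['scene','top']:
    p=read_camera(c); save(p,c+'.png'); print(c,p['eye'],p['attitude'],p['camera_matrix'])
    for l in ['psu','rocker_on','tester','key_bar_top','key_round_top','key_left_top','board','sink_a','meter','spool']:
        print(l,[(np.round(d['box']).tolist(),round(d['conf'],2)) for d in recognise(p,l)[:4]])
E
```

```text
pics
0.0 [ 143.27232429 -478.71728054  252.81791377] [[ 9.58017239e-01  2.86710442e-01 -3.02587210e-04]
 [ 2.86710602e-01 -9.58016648e-01  1.06423057e-03]
 [ 1.52424321e-05 -1.10630619e-03 -9.99999388e-01]] 85.29682117449161 22.0
scene [1223.17525509 -483.14791799  855.74937895] [[ 0.57342234  0.54852692 -0.60852695]
 [ 0.81925628 -0.38614141  0.42392682]
 [-0.00244219 -0.74162863 -0.67080624]] [[468.69245171   0.         317.05351476]
 [  0.         468.69245171 243.8614591 ]
 [  0.           0.           1.        ]]
psu [([370.0, 180.0, 437.0, 260.0], 0.84), ([348.0, 238.0, 435.0, 342.0], 0.61)]
rocker_on [([413.0, 205.0, 424.0, 206.0], 0.51)]
tester [([196.0, 273.0, 350.0, 424.0], 0.71)]
key_bar_top [([277.0, 279.0, 295.0, 290.0], 0.48)]
key_round_top []
key_left_top []
board [([222.0, 326.0, 350.0, 422.0], 0.62)]
sink_a [([215.0, 323.0, 236.0, 344.0], 0.65)]
meter [([95.0, 327.0, 141.0, 398.0], 0.94)]
spool [([219.0, 234.0, 244.0, 262.0], 0.92), ([214.0, 301.0, 229.0, 309.0], 0.22)]
top [ 390.95412596   -3.48126363 1645.54180991] [[ 0.00797922 -0.99631116  0.08544236]
 [-0.99995648 -0.00753685  0.00549876]
 [-0.00483451 -0.08548251 -0.99632794]] [[542.3670508    0.         325.45630007]
 [  0.         542.3670508  240.62192248]
 [  0.           0.           1.        ]]
psu [([224.0, 195.0, 269.0, 256.0], 0.7)]
rocker_on [([240.0, 201.0, 248.0, 210.0], 0.59)]
tester [([352.0, 140.0, 442.0, 252.0], 0.59)]
key_bar_top [([260.0, 265.0, 270.0, 316.0], 0.66), ([360.0, 223.0, 372.0, 233.0], 0.61)]
key_round_top []
key_left_top [([417.0, 231.0, 428.0, 239.0], 0.33)]
board [([368.0, 141.0, 447.0, 199.0], 0.74)]
sink_a [([425.0, 203.0, 437.0, 216.0], 0.62)]
meter [([477.0, 217.0, 513.0, 272.0], 0.89)]
spool [([365.0, 291.0, 385.0, 313.0], 0.92)]
```

Run:
```python
import cv2
a=cv2.imread('pics/top.png')[110:340,200:520]; cv2.imwrite('pics/topc.png',cv2.resize(a,(800,575),interpolation=cv2.INTER_CUBIC))
```

```text
(no output)
```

View pics/topc.png

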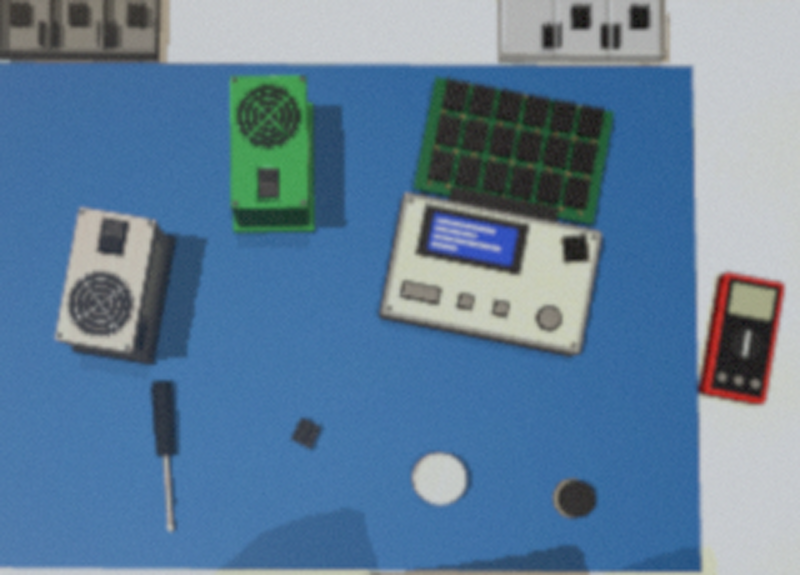

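View pics/scene.png

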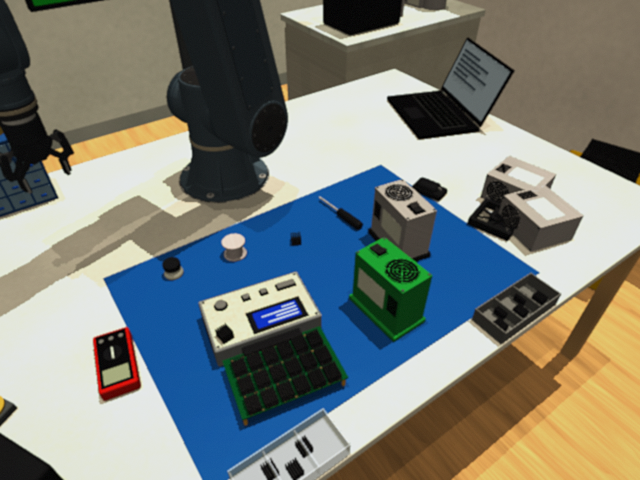

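The top crop shows the steel supply at about (110,285) with its rocker at (113,236), which is full-image (245,204). The green look-alike is at (270,150). The tester keys are bar (420,292), squares (466,301) and (501,308), and round (548,318). In the scene view the steel supply is at (405,215) and the green one at (390,285). Rocker candidates are steel (413,206) and green (378,249); I choose the steel one.

```bash
cat >> h.py <<'E'
def ray(p,uv,z,eye=None,R=None):
    eye=p['eye'] if eye is None else eye; R=p['attitude'] if R is None else R
    d=np.array(R)@np.linalg.inv(p['camera_matrix'])@np.array([uv[0],uv[1],1.]); return eye+d*(z-eye[2])/d[2]
def wrist():
    s=env.get_state(); p=read_camera('wrist'); T=np.eye(4); T[:3,:3]=s['eef_rot'];T[:3,3]=s['tcp_pos']
    M=T@np.array(p['T_tool_cam']); p['eye']=M[:3,3]; p['attitude']=M[:3,:3]; return p,s
E
python3 - <<'E'
from h import *
p=read_camera('top')
f=lambda u,v,z: ray(p,(200+(u+.5)/2.5-.5,110+(v+.5)/2.5-.5),z)[:2].round(1)
for n,l,z in [('psu',[(80,208),(158,218),(135,352),(57,340)],155),('grille',[(101,303)],155),('rocker',[(113,236)],162),('keys',[(420,292),(466,301),(501,308),(548,318)],63),('tester',[(405,195),(603,232),(578,353),(380,316)],55),('sink_a',[(575,248)],77)]:
    P=[f(u,v,z) for u,v in l]; print(n,[a.tolist() for a in P],np.mean(P,0).round(1))
w,s=wrist(); print(w['T_tool_cam'])
E
```

```text
psu [[650.0, 266.6], [639.4, 179.6], [490.0, 202.3], [502.6, 288.7]] [570.5 234.3]
grille [[544.0, 240.9]] [544.  240.9]
rocker [[617.8, 228.1]] [617.8 228.1]
keys [[569.2, -118.4], [559.0, -172.3], [551.0, -213.3], [539.7, -268.2]] [ 554.7 -193. ]
tester [[685.8, -101.0], [643.1, -335.3], [499.4, -304.5], [541.3, -71.9]] [ 592.4 -203.2]
sink_a [[620.6, -297.9]] [ 620.6 -297.9]
[[-6.38790296e-04 -9.51482348e-01 -3.07702671e-01  7.79981585e+01]
 [ 9.99999553e-01 -8.22239302e-04  4.66541840e-04 -9.84125764e-02]
 [-6.96911555e-04 -3.07702235e-01  9.51482448e-01 -1.20138222e+02]
 [ 0.00000000e+00  0.00000000e+00  0.00000000e+00  1.00000000e+00]]
```

```bash
cat > plan.py <<'E'
import sys; from h import *
def plan(tgt,yaw,n):
    s=env.get_state(); p=np.array(s['tcp_pos']); R=np.array(s['eef_rot']); y=np.degrees(np.arctan2(R[1,0],R[0,0]))
    print('at',p.round(1),round(y,1),'F',np.array(s['contact_force']).round(1),'t',s['time_s'],'q',np.round(s['qpos'],1))
    for i in range(n):
        d=(np.array(tgt)-p)/(n-i); t=round(-(yaw-y)/(n-i),1); c,sn=np.cos(np.radians(y)),np.sin(np.radians(y))
        a=np.round([c*d[0]+sn*d[1], sn*d[0]-c*d[1], -d[2]]); print([1,*map(int,a),t])
        p=p+[c*a[0]+sn*a[1],sn*a[0]-c*a[1],-a[2]]; y-=t
if __name__=='__main__': v=[float(x) for x in sys.argv[1:]]; plan(v[:3],v[3],int(v[4]))
E
python3 plan.py 606 229 280 171.6 16
```

```text
at [ 143.4 -479.   253.3] 16.7 F [ 0.3  0.6 -0.8] t 1.2 q [-73.3  12.2  -2.   75.8  -0.   90. ]
[1, 40, -34, -2, np.float64(-9.7)]
[1, 46, -27, -2, np.float64(-9.7)]
[1, 49, -19, -2, np.float64(-9.7)]
[1, 52, -10, -2, np.float64(-9.7)]
[1, 53, -1, -2, np.float64(-9.7)]
[1, 52, 8, -2, np.float64(-9.7)]
[1, 50, 16, -1, np.float64(-9.7)]
[1, 47, 25, -2, np.float64(-9.7)]
[1, 42, 32, -1, np.float64(-9.7)]
[1, 36, 39, -2, np.float64(-9.7)]
[1, 29, 44, -1, np.float64(-9.7)]
[1, 21, 49, -2, np.float64(-9.6)]
[1, 13, 51, -1, np.float64(-9.7)]
[1, 4, 53, -2, np.float64(-9.6)]
[1, -5, 52, -1, np.float64(-9.7)]
[1, -14, 51, -2, np.float64(-9.6)]
```

>>> {"api": "jog_arm", "payload": {
  "commands": [
    [1,40,-34,-2,-9.7],
    [1,46,-27,-2,-9.7],
    [1,49,-19,-2,-9.7],
    [1,52,-10,-2,-9.7],
    [1,53,-1,-2,-9.7]
  ],
  "squeeze": 30
}}

```text
time_s: 1.82
tcp_pos: [288.5, -256.2, 263.5]
eef_rot: [[0.415, 0.91, 0.0], [0.91, -0.415, -0.0], [-0.0, 0.001, -1.0]]
contact_force: [0.5, -0.1, 0.8]
opening: 0.2
```

>>> {"api": "jog_arm", "payload": {
  "commands": [
    [1,52,8,-2,-9.7],
    [1,50,16,-1,-9.7],
    [1,47,25,-2,-9.7],
    [1,42,32,-1,-9.7],
    [1,36,39,-2,-9.7]
  ]
}}

```text
time_s: 2.45
tcp_pos: [433.6, -35.0, 271.5]
eef_rot: [[-0.407, 0.914, 0.001], [0.914, 0.407, -0.0], [-0.0, 0.0, -1.0]]
contact_force: [0.4, -1.5, 0.6]
opening: -0.4
```

```bash
python3 plan.py 606 229 280 171.6 7
```

```text
at [433.6 -35.  271.5] 114.0 F [ 0.4 -1.5  0.6] t 2.45 q [-4.6  4.3 -8.6 77.  -0.  61.4]
[1, 24, 38, -1, np.float64(-8.2)]
[1, 19, 41, -1, np.float64(-8.2)]
[1, 13, 43, -1, np.float64(-8.2)]
[1, 6, 45, -1, np.float64(-8.3)]
[1, 0, 45, -1, np.float64(-8.2)]
[1, -6, 45, -2, np.float64(-8.3)]
[1, -13, 43, -1, np.float64(-8.2)]
```

>>> {"api": "jog_arm", "payload": {
  "commands": [
    [1,24,38,-1,-8.2],
    [1,19,41,-1,-8.2],
    [1,13,43,-1,-8.2],
    [1,6,45,-1,-8.3]
  ]
}}

```text
time_s: 2.95
tcp_pos: [533.5, 114.9, 275.3]
eef_rot: [[-0.837, 0.547, 0.0], [0.547, 0.837, -0.0], [-0.0, 0.0, -1.0]]
contact_force: [0.9, -0.1, -0.4]
opening: -0.0
```

>>> {"api": "jog_arm", "payload": {
  "commands": [
    [1,0,45,-1,-8.2],
    [1,-6,45,-2,-8.3],
    [1,-13,43,-1,-8.2],
    [1,0,0,0,0]
  ]
}}

```text
time_s: 3.45
tcp_pos: [608.0, 228.9, 277.6]
eef_rot: [[-0.989, 0.148, -0.002], [0.148, 0.989, -0.0], [0.002, -0.0, -1.0]]
contact_force: [-0.5, -0.0, -1.2]
opening: 0.3
```

Run:
```python
from h import *
p,s=wrist(); save(p,'w1.png'); print(s['tcp_pos'],s['contact_force'])
print(p['eye'],p['attitude'])
for l in ['psu','rocker_on']:
    for d in recognise(p,l)[:3]:
        b=d['box']; print(l,np.round(b),d['conf'],ray(p,((b[0]+b[2])/2,(b[1]+b[3])/2),163).round(1))
```

```text
[607.95841723 228.87069391 277.56663644] [-0.47888876 -0.01044897 -1.15620332]
[529.30322772 240.40760769 397.82335383] [[ 0.14845226  0.94139668  0.30287657]
 [ 0.9889189  -0.14096074 -0.04657763]
 [-0.00115432  0.30643492 -0.95189091]]
psu [ 31. 252. 242. 445.] 0.93 [659.7  92.7 163. ]
psu [253.  54. 406. 298.] 0.75 [563.1 239.7 163. ]
rocker_on [ 73. 352. 117. 400.] 0.96 [676.8  57.5 163. ]
rocker_on [311. 240. 346. 288.] 0.58 [617.9 231.2 163. ]
```

View pics/w1.png

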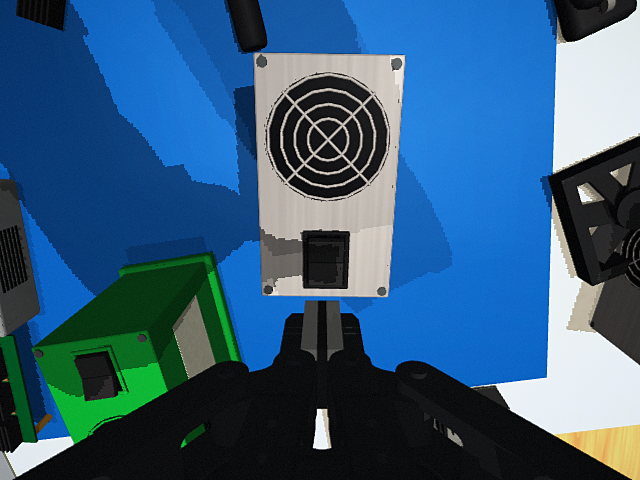

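The wrist view shows the steel supply. Its grille is centred at (327,138) and the rocker frame spans (303–349, 230–290); the shut fingers are at (321,320). The green one, lower left, is the look-alike.

Run:
```python
from h import *
p,s=wrist()
for n,l,z in [('corners',[(254,54),(406,55),(388.5,297),(261,297)],155),('grille',[(327.5,137)],155),('frame',[(303,230.5),(349,230.5),(347,290),(303,290)],157.5)]:
    P=[ray(p,a,z)[:2].round(1) for a in l]; print(n,[a.tolist() for a in P],np.mean(P,0))
T=np.array(p['T_tool_cam']); R=np.array(s['eef_rot'])
im=p['pixels'].copy()
c=im[200:340,240:410]; cv2.imwrite('pics/w2.png',cv2.cvtColor(cv2.resize(c,None,fx=4,fy=4,interpolation=cv2.INTER_CUBIC),cv2.COLOR_RGB2BGR))
```

```text
corners [[489.7, 205.2], [503.4, 289.6], [650.9, 264.6], [637.6, 179.0]] [570.4 234.6]
grille [[540.7, 239.3]] [540.7 239.3]
frame [[595.0, 215.3], [599.5, 244.2], [640.2, 237.4], [635.7, 208.4]] [617.6   226.325]
```

View pics/w2.png

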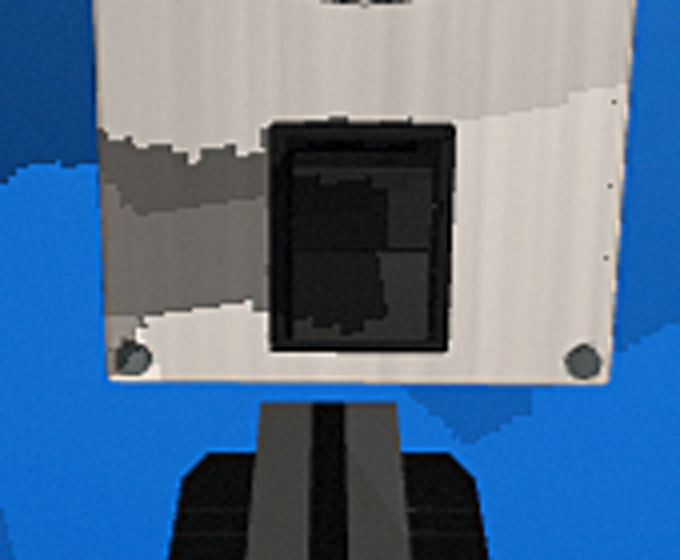

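The crop confirms the steel supply's rocker: frame at crop (270–455, 123–350), ridge at about row 248, grille-side half on top. The computed pivot is (617.6, 226.5) and psu yaw is −9.7°, so I'll press at about (605.5, 228.6).

>>> {"api": "jog_arm", "payload": {
  "commands": [
    [1,3,0,35,1.2],
    [1,0,0,35,0],
    [1,0,0,12,0],
    [1,0,0,0,0]
  ]
}}

```text
time_s: 4.15
tcp_pos: [604.0, 226.4, 197.8]
eef_rot: [[-0.985, 0.173, -0.0], [0.173, 0.985, -0.0], [0.0, -0.0, -1.0]]
contact_force: [0.6, 0.6, 0.5]
opening: -0.1
```

>>> {"api": "jog_arm", "payload": {
  "commands": [
    [1,-1,2,4,0],
    [1,0,0,2,0],
    [1,0,0,2,0]
  ]
}}

```text
time_s: 4.53
tcp_pos: [605.8, 228.9, 189.6]
eef_rot: [[-0.985, 0.173, 0.001], [0.173, 0.985, 0.0], [-0.001, 0.0, -1.0]]
contact_force: [-0.4, 0.2, -0.3]
opening: -0.3
```

>>> {"api": "jog_arm", "payload": {
  "commands": [
    [1,0,0,1,0],
    [1,0,0,1,0]
  ]
}}

```text
time_s: 4.78
tcp_pos: [605.6, 228.8, 187.3]
eef_rot: [[-0.985, 0.173, 0.0], [0.173, 0.985, 0.0], [-0.0, 0.0, -1.0]]
contact_force: [-0.4, -0.7, 1.9]
opening: 0.3
```

Contact is starting at about the expected height.

>>> {"api": "jog_arm", "payload": {
  "commands": [
    [1,0,0,1,0],
    [1,0,0,1,0]
  ]
}}

```text
time_s: 5.03
tcp_pos: [605.5, 228.8, 185.3]
eef_rot: [[-0.985, 0.173, -0.0], [0.173, 0.985, 0.0], [0.0, 0.0, -1.0]]
contact_force: [-2.4, -0.0, 2.2]
opening: 0.2
```

>>> {"api": "jog_arm", "payload": {
  "commands": [
    [1,0,0,1,0],
    [1,0,0,1,0]
  ]
}}

```text
time_s: 5.28
tcp_pos: [605.5, 228.8, 183.2]
eef_rot: [[-0.985, 0.173, -0.0], [0.173, 0.985, 0.0], [0.0, 0.0, -1.0]]
contact_force: [-1.9, -0.6, 2.5]
opening: -0.2
```

>>> {"api": "jog_arm", "payload": {
  "commands": [
    [1,0,0,1,0],
    [1,0,0,0,0]
  ]
}}

```text
time_s: 5.52
tcp_pos: [605.5, 228.8, 182.6]
eef_rot: [[-0.985, 0.172, 0.0], [0.172, 0.985, 0.0], [-0.0, 0.0, -1.0]]
contact_force: [-3.3, -0.3, 6.4]
opening: 0.1
```

Force has stepped to 6.4 N, so the rocker is at its end stop on the spring mount. One more half millimetre, then retreat and look.

>>> {"api": "jog_arm", "payload": {
  "commands": [
    [1,0,0,0.5,0],
    [1,0,0,0,0]
  ]
}}

```text
time_s: 5.78
tcp_pos: [605.6, 228.8, 182.2]
eef_rot: [[-0.985, 0.173, 0.0], [0.173, 0.985, 0.0], [-0.0, 0.0, -1.0]]
contact_force: [-3.7, 0.0, 6.5]
opening: 0.3
```

>>> {"api": "jog_arm", "payload": {
  "commands": [
    [1,0,0,-4,0],
    [1,0,0,-30,0],
    [1,0,0,-45,0],
    [1,-25,0,-20,0],
    [1,0,0,0,0]
  ]
}}

```text
time_s: 6.4
tcp_pos: [631.8, 224.3, 281.7]
eef_rot: [[-0.985, 0.173, 0.003], [0.173, 0.985, 0.001], [-0.002, 0.001, -1.0]]
contact_force: [0.3, -0.2, -0.8]
opening: -0.1
```

Run:
```python
from h import *
p,s=wrist(); print(s['tcp_pos'],s['contact_force'])
P=np.array([617.6,226.5,160]); q=np.array(p['attitude']).T@(P-p['eye']); u=np.array(p['camera_matrix'])@q; u=u[:2]/u[2]; print(u)
for n,l,z in [('x',[u],155)]: pass
x,y=map(int,u); c=p['pixels'][max(0,y-90):y+90,max(0,x-100):x+100]
cv2.imwrite('pics/w3.png',cv2.cvtColor(cv2.convertScaleAbs(cv2.resize(c,None,fx=3,fy=3,interpolation=cv2.INTER_CUBIC),alpha=1.8,beta=20),cv2.COLOR_RGB2BGR))
```

```text
[631.78060848 224.28840726 281.73721476] [ 0.27507435 -0.19001714 -0.78197022]
[321.81970773 223.71058337]
```

View pics/w3.png

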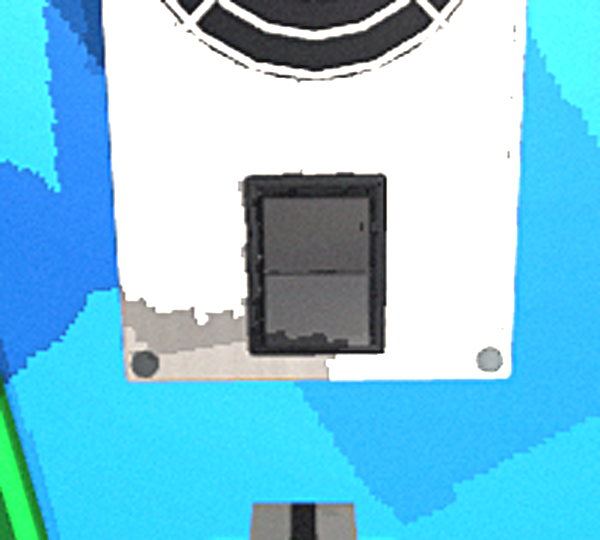

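```bash
python3 - <<'E'
from h import *
p,s=wrist()
d=np.array([.986,-.168,0]);y=np.array([.168,.986,0])
for n,za,zb in [('off',166,161),('on',161,166)]:
    for k,z in [(-16,za),(0,161),(16,zb)]:
        q=np.array(p['attitude']).T@(np.array([617.6,226.5,z])+k*d-p['eye']); u=np.array(p['camera_matrix'])@q; print(n,k,(u[:2]/u[2]).round(1))
E
python3 plan.py 590 -150 230 170 8
```

```text
off -16 [321.9 203.2]
off 0 [322.1 226.6]
off 16 [322.2 250.7]
on -16 [321.9 201.5]
on 0 [322.1 226.6]
on 16 [322.2 253.3]
at [630.  224.4 279.8] 170.0 F [ 0.  -0.2 -0.7] t 6.5 q [19.6 34.7 35.3 90.6  0.  29.6]
[1, -3, -47, 6, np.float64(0.0)]
[1, -3, -47, 6, np.float64(0.0)]
[1, -3, -47, 6, np.float64(0.0)]
[1, -3, -47, 6, np.float64(0.0)]
[1, -3, -47, 6, np.float64(0.0)]
[1, -3, -47, 7, np.float64(0.0)]
[1, -4, -47, 6, np.float64(0.0)]
[1, -3, -47, 7, np.float64(0.0)]
```

Measured half-lengths are 24.6 and 26.4 px. The projection predicts 25.1 and 26.7 for on, 23.4 and 24.1 for off, so the rocker is on. Next, the tester.

>>> {"api": "jog_arm", "payload": {
  "commands": [
    [1,-3,-47,6,0],
    [1,-3,-47,6,0],
    [1,-3,-47,6,0],
    [1,-3,-47,6,0]
  ]
}}

```text
time_s: 7.0
tcp_pos: [608.0, 36.1, 255.6]
eef_rot: [[-0.985, 0.172, -0.002], [0.172, 0.985, -0.0], [0.002, -0.0, -1.0]]
contact_force: [1.6, -0.1, -0.1]
opening: -0.5
```

>>> {"api": "jog_arm", "payload": {
  "commands": [
    [1,-3,-47,6,0],
    [1,-3,-47,7,0],
    [1,-4,-47,6,0],
    [1,-3,-47,7,0],
    [1,0,0,0,0]
  ]
}}

```text
time_s: 7.62
tcp_pos: [588.0, -152.4, 229.1]
eef_rot: [[-0.984, 0.176, -0.003], [0.176, 0.984, 0.0], [0.003, -0.0, -1.0]]
contact_force: [-0.2, -0.2, -0.7]
opening: -0.3
```

Run:
```python
from h import *
p,s=wrist(); save(p,'w4.png'); print(s['tcp_pos'],s['contact_force'])
for l in ['key_bar_top','key_round_top','key_left_top']:
    for d in recognise(p,l)[:3]:
        b=d['box']; print(l,np.round(b),round(d['conf'],2),ray(p,((b[0]+b[2])/2,(b[1]+b[3])/2),63).round(1))
```

```text
[ 588.0446818  -152.38948405  229.09191857] [-0.24676096 -0.18474869 -0.72330064]
key_bar_top [333. 181. 392. 207.] 0.85 [ 567.8 -119.2   63. ]
key_round_top [137. 172. 173. 206.] 0.55 [ 537.9 -267.4   63. ]
key_left_top [281. 183. 297. 205.] 0.79 [ 558.7 -171.9   63. ]
```

View pics/w4.png

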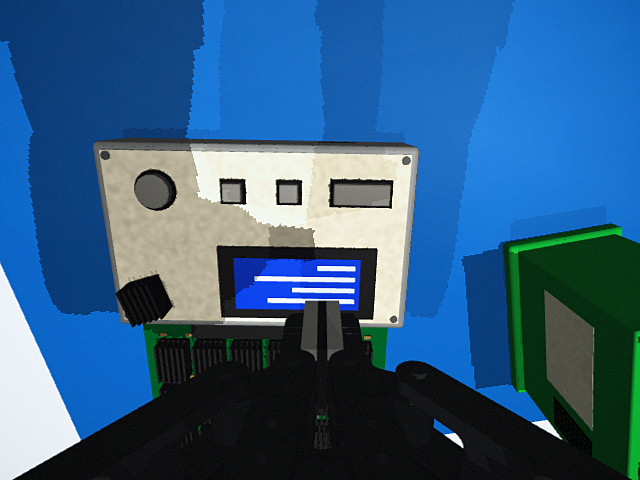

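The wrist view shows the keys in a row: bar (361,193), squares (289,192) and (232,191), round (154,190). The network agrees with the top view: bar at (568,−119), round at (538,−268).

```bash
python3 plan.py 568 -119 95 170 4
```

```text
at [ 589.7 -149.1  230.6] 170.1 F [ 0.6  0.9 -0.5] t 7.825 q [-14.2  25.6  13.5  77.9   0.   -4.3]
[1, 7, 6, 34, np.float64(0.0)]
[1, 6, 7, 34, np.float64(0.0)]
[1, 7, 6, 34, np.float64(0.1)]
[1, 7, 7, 34, np.float64(0.0)]
```

>>> {"api": "jog_arm", "payload": {
  "commands": [
    [1,7,6,34,0],
    [1,6,7,34,0],
    [1,7,6,34,0],
    [1,7,7,33,0],
    [1,0,0,0,0]
  ]
}}

```text
time_s: 8.45
tcp_pos: [566.1, -118.2, 94.1]
eef_rot: [[-0.985, 0.171, -0.004], [0.171, 0.985, 0.001], [0.004, 0.0, -1.0]]
contact_force: [0.3, 0.2, 0.3]
opening: 0.0
```

>>> {"api": "jog_arm", "payload": {
  "commands": [
    [1,0,0,0,0],
    [1,0,0,0,0]
  ]
}}

```text
time_s: 8.7
tcp_pos: [568.9, -120.2, 97.4]
eef_rot: [[-0.985, 0.172, 0.002], [0.172, 0.985, -0.001], [-0.002, -0.0, -1.0]]
contact_force: [0.4, 0.5, -0.6]
opening: -0.1
```

>>> {"api": "jog_arm", "payload": {
  "commands": [
    [1,0,0,5,0],
    [1,0,0,3,0],
    [1,0,0,1,0],
    [1,0,0,0,0]
  ]
}}

```text
time_s: 9.2
tcp_pos: [567.7, -120.0, 86.7]
eef_rot: [[-0.985, 0.173, -0.0], [0.173, 0.985, 0.0], [0.0, 0.0, -1.0]]
contact_force: [-1.0, 0.0, 0.8]
opening: 0.0
```

>>> {"api": "jog_arm", "payload": {
  "commands": [
    [1,0,0,1,0],
    [1,0,0,1,0]
  ]
}}

```text
time_s: 9.45
tcp_pos: [567.9, -120.0, 84.8]
eef_rot: [[-0.985, 0.173, 0.0], [0.173, 0.985, -0.0], [-0.0, -0.0, -1.0]]
contact_force: [0.5, -0.2, 1.8]
opening: -0.5
```

Contact at the key top. I'll press about 4 mm.

>>> {"api": "jog_arm", "payload": {
  "commands": [
    [1,0,0,1,0],
    [1,0,0,1,0]
  ]
}}

```text
time_s: 9.7
tcp_pos: [567.9, -119.9, 82.9]
eef_rot: [[-0.985, 0.173, 0.0], [0.173, 0.985, -0.0], [-0.0, -0.0, -1.0]]
contact_force: [0.0, 1.1, 3.6]
opening: 0.2
```

>>> {"api": "jog_arm", "payload": {
  "commands": [
    [1,0,0,1,0],
    [1,0,0,0.5,0],
    [1,0,0,0,0]
  ]
}}

```text
time_s: 10.07
tcp_pos: [567.9, -120.0, 81.4]
eef_rot: [[-0.985, 0.173, 0.0], [0.173, 0.985, -0.0], [-0.0, 0.0, -1.0]]
contact_force: [-1.9, 0.7, 5.5]
opening: -0.0
```

5.5 N at about 3.6 mm means it is pressed. Releasing, then moving on to the round key.

>>> {"api": "jog_arm", "payload": {
  "commands": [
    [1,0,0,-5,0],
    [1,0,0,-25,0],
    [1,0,0,-25,0],
    [1,0,0,0,0]
  ]
}}

```text
time_s: 10.58
tcp_pos: [568.8, -120.1, 138.1]
eef_rot: [[-0.985, 0.173, 0.003], [0.173, 0.985, -0.001], [-0.003, -0.0, -1.0]]
contact_force: [-0.1, 0.6, 0.2]
opening: -0.4
```

```bash
python3 plan.py 538.5 -268 135 170 4
python3 - <<'E'
from h import *
p,s=wrist(); save(p,'w5.png')
for l in ['key_round_top','key_bar_top']:
  for d in recognise(p,l)[:2]:
    b=d['box']; print(l,np.round(b),round(d['conf'],2),ray(p,((b[0]+b[2])/2,(b[1]+b[3])/2),63).round(1))
E
```

```text
at [ 568.8 -120.1  138.1] 170.1 F [-0.1  0.6  0.2] t 10.575 q [-11.9  24.1  -2.3  63.4   0.   -2. ]
[1, 1, -38, 1, np.float64(0.0)]
[1, 1, -38, 1, np.float64(0.0)]
[1, 1, -37, 1, np.float64(0.0)]
[1, 1, -38, 0, np.float64(0.1)]
key_round_top [ 10. 238.  64. 287.] 0.85 [ 536.8 -267.3   63. ]
key_bar_top [281. 253. 367. 287.] 0.69 [ 567.3 -119.    63. ]
```

View pics/w5.png

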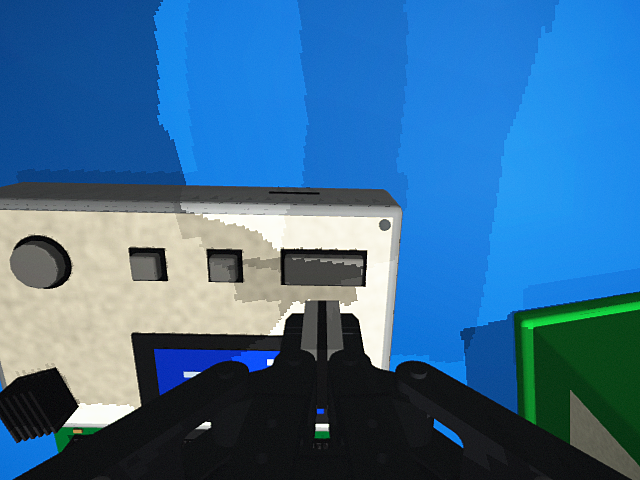

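The bar key (324,268) is up and the tester hasn't moved. The round key is at (37,263), which gives about (538,−267.5).

>>> {"api": "jog_arm", "payload": {
  "commands": [
    [1,1,-38,1,0],
    [1,1,-38,1,0],
    [1,1,-37,1,0],
    [1,1,-37,0,0]
  ]
}}

```text
time_s: 11.22
tcp_pos: [537.1, -267.9, 132.2]
eef_rot: [[-0.985, 0.172, -0.001], [0.172, 0.985, 0.001], [0.002, 0.001, -1.0]]
contact_force: [0.3, -0.9, 0.3]
opening: -0.3
```

>>> {"api": "jog_arm", "payload": {
  "commands": [
    [1,0,0,0,0],
    [1,0,0,20,0],
    [1,0,0,18,0],
    [1,0,0,0,0],
    [1,0,0,0,0]
  ]
}}

```text
time_s: 11.85
tcp_pos: [538.2, -266.6, 95.7]
eef_rot: [[-0.985, 0.172, 0.0], [0.172, 0.985, 0.0], [-0.0, 0.0, -1.0]]
contact_force: [-1.4, 0.4, 0.2]
opening: 0.2
```

>>> {"api": "jog_arm", "payload": {
  "commands": [
    [1,0,-1,5,0],
    [1,0,0,3,0],
    [1,0,0,2,0],
    [1,0,0,1,0],
    [1,0,0,0,0]
  ]
}}

```text
time_s: 12.48
tcp_pos: [537.7, -268.0, 84.4]
eef_rot: [[-0.985, 0.173, -0.0], [0.173, 0.985, 0.0], [0.0, 0.0, -1.0]]
contact_force: [-1.3, 0.3, 2.1]
opening: -0.0
```

>>> {"api": "jog_arm", "payload": {
  "commands": [
    [1,0,0,1,0],
    [1,0,0,1,0]
  ]
}}

```text
time_s: 12.72
tcp_pos: [537.8, -268.0, 82.4]
eef_rot: [[-0.985, 0.173, 0.0], [0.173, 0.985, -0.0], [-0.0, -0.0, -1.0]]
contact_force: [-1.7, -0.1, 5.3]
opening: 0.1
```

>>> {"api": "jog_arm", "payload": {
  "commands": [
    [1,0,0,0.7,0],
    [1,0,0,0.5,0],
    [1,0,0,0,0]
  ]
}}

```text
time_s: 13.1
tcp_pos: [537.8, -268.0, 81.2]
eef_rot: [[-0.985, 0.173, 0.0], [0.173, 0.985, -0.0], [-0.0, -0.0, -1.0]]
contact_force: [-2.5, -0.2, 5.4]
opening: -0.1
```

Round key is pressed: 3.8 mm, 5.4 N. Retreating for a final look.

>>> {"api": "jog_arm", "payload": {
  "commands": [
    [1,0,0,-5,0],
    [1,0,0,-30,0],
    [1,0,0,-50,0],
    [1,0,0,-50,0],
    [1,0,0,0,0]
  ]
}}

```text
time_s: 13.72
tcp_pos: [539.4, -268.7, 220.3]
eef_rot: [[-0.985, 0.173, 0.006], [0.173, 0.985, -0.003], [-0.006, -0.002, -1.0]]
contact_force: [0.5, -0.0, -1.5]
opening: 0.0
```

>>> {"api": "jog_arm", "payload": {
  "commands": [
    [1,0,0,0,0],
    [1,0,0,0,0]
  ]
}}

```text
time_s: 13.98
tcp_pos: [537.3, -267.7, 214.9]
eef_rot: [[-0.985, 0.173, -0.002], [0.173, 0.985, 0.001], [0.002, 0.001, -1.0]]
contact_force: [0.6, -0.6, -0.2]
opening: -0.1
```

Run:
```python
from h import *
p=read_camera('top'); print(env.get_state()['contact_force'])
a=p['pixels'][110:340,200:520]; cv2.imwrite('pics/top2.png',cv2.cvtColor(cv2.resize(a,(800,575),interpolation=cv2.INTER_CUBIC),cv2.COLOR_RGB2BGR))
w,s=wrist()
for l in ['key_bar_top','key_round_top']:
  for d in recognise(w,l)[:2]:
    b=d['box']; print(l,np.round(b),round(d['conf'],2),ray(w,((b[0]+b[2])/2,(b[1]+b[3])/2),63).round(1))
```

```text
[ 0.26222186 -0.36349533  0.55071802]
key_bar_top [498. 226. 565. 251.] 0.98 [ 567.6 -120.1   63. ]
key_round_top [304. 216. 335. 250.] 0.76 [ 536.9 -269.7   63. ]
```

View pics/top2.png

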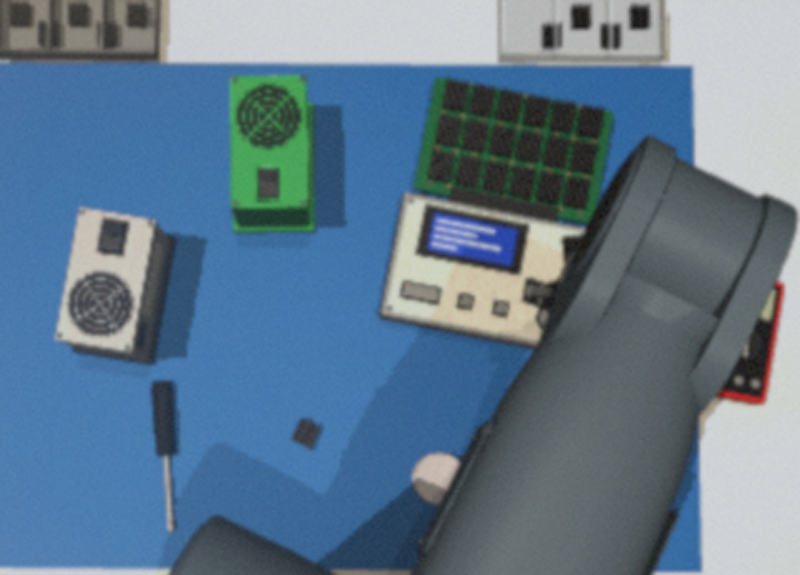

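The supply (110,285) and tester (490,270) are at the same pixels as in the first top view. The arm is clear of everything, so I'm handing in.

```bash
python3 -c "
from rig import env
print(env.finish_job())"
```

```text
the job is handed in; nothing more can be done
None
```

I pressed the steel supply's rocker on, then the tester's bar key, let it come up, then the round key, and handed the job in at about 14 s. No verdict was reported.

- **Rocker:** it turned at about 2.5 N and rose to 6.5 N at its end stop. The wrist picture afterwards matched the "on" shape rather than "off".
- **Bar key:** pressed about 3.6 mm at 5.5 N. The picture taken afterwards showed it up.
- **Round key:** pressed about 3.8 mm at 5.4 N. I had no direct check that it came back up: the top view was blocked by the arm, and the network only found it in its place.
- **Final state:** the supply and tester stood at the same pixels as at the start, and the arm was well clear with only noise on the force reading. I did not re-check the things hidden behind the arm in that view (flux jar, most of the meter, part of the spool and sink_a). Nothing in the forces suggested contact with them.

Two readings were slightly off. Some wrist poses were 2–3 mm out while the arm was still settling. I let it settle before pressing, and the key positions agreed between cameras to about 2 mm.

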